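# Uncover the ball dish, drape its hood over the rail and bring the lip round to the toolbox

## Robot

A 7-joint arm with a two-finger parallel gripper is mounted at the origin on the work surface. World frame = base frame: x ahead of the robot, y to its left, z up, the work surface at z = 0. Lengths are in m, angles in rad, forces in N, time in s.
With the tool pointing down it reaches from about 0.425 to 0.925 m from the base axis. Payload 6.8 kg.
Tool frame: the origin (TCP) lies between the finger pads; the fingertips stand 19 mm ahead of it and the grasp point (between the pads) is the TCP; x points along the fingers, y is the direction in which the jaws open and shut, and the axes are right-handed (so a half turn about x gives the same grasp; the last joint's range is limited). The gripper opens to 88 mm and grips with 3 to 60 N. Pads are 20 mm wide; open, the fingers measure 115 mm over their backs; the gripper's body (75 mm by 178 mm) begins 61 mm behind the grasp point.
Start: joints at [1.241, 0.477, 0.022, 1.555, -0.011, 1.109, -0.083], TCP at [0.148, -0.658, 0.242] pointing down, gripper open.
Joint ranges: [-2.96, 2.96], [-0.34, 2.1], [-1.41, 1.46], [0.24, 2.44], [-1.37, 4.51], [0.17, 1.92], [-2.96, 2.96]. Speed limits (rad/s): [2.39, 2.39, 3.14, 3.14, 3.14, 3.14, 3.14].

## Interface

Orientations are given as a 3x3 rotation matrix whose columns are the frame's x, y, z axes.
In Python, from workcell import sensors, optics, workorder gives the robot as it stands.
- The arm moves only by the tool apply_moves, never from a script. Its argument "deltas" is a list that holds one entry, the list of rows, each a list of 7 numbers: the turn, a rotation vector about the world's x, y, z in rad, then the shift along the world's x, y, z in mm, then the closure, from 0 (fully open) to 1 (shut). In form: [[[rx, ry, rz, x, y, z, gripper], ...]]. A call has exactly 8 rows; each row shifts and turns the commanded pose from where the row before left it; what a row does not reach is not made up. A row lasts 1/10 s, in which the tool goes at most 50 mm and 8.59 degrees, less where a joint would pass 70% of its speed; a pose out of reach is approached as far as the arm can. A call is refused whole if a number of a shift passes 50 or a number of a turn 0.15, either way. A call with a gripper value outside its range is refused whole. The fingers move at their own pace and stop on an object; "grip_force" is the grip in N (left out, the last holds). Time passes only in rows, so rows that do not move let the fingers close, or fill a call up. It gives the time, the measured TCP pose, the force and the opening at its end, in the units of the state.
- sensors.get_obs(): the state, without advancing time (a new reading comes with each control period).
- optics.read_camera(name): name is "side" or "top" or "wrist"; returns the picture (480x640x3 uint8, red, green, blue); there is no depth.
- optics.camera_model(name): a dict with "mtx" (3x3 intrinsics, pixels), "xyz" and "attitude" of the camera in the world; the wrist camera has in their place "tool_from_camera" (4x4, takes a point from camera to tool coordinates, whose origin is the TCP and whose axes are the tool frame's). Camera axes: x right, y up, looking along -z (the intrinsics and any distortion apply to the point x, -y, -z); pixel columns grow to the right and rows downward; lengths in m; the calibration is good to about 2 mm. A picture is of the moment at which its call begins: read the wrist's pose just before it. camera_model takes no time and is no camera call.
- workorder.hand_in(): hands the job in, once; it reports no verdict.
The state is a dict: "t": time; "q": joint angles; "joint_velocities": joint speeds; "effort": joint torques, N m; "tcp_pos": TCP position; "eef_rot": TCP orientation; "force": force on the tool from outside, world axes, zero at the start; "torque": the same for the moment, N m; "grip_width": finger opening in m.
Only numpy, scipy, OpenCV 4.12 (cv2) and the standard library are available. Lean on these libraries where they do the work, as an engineer would, in place of code of your own. Each camera call takes 0.05 s, during which the arm holds its last target.

## Task

Take the clear dust hood off the ball dish by its red fin and drape it over the middle of the steel rail, straddling the bar, and let go of it. Then lift the dish by its yellow handle well clear of the mat (about a hand's breadth) and, once up, turn it level through a quarter turn so that its red lip comes round to the side where the toolbox stands and the handle lines up with the mat's cross line, keeping the steel ball inside the red ring throughout. Finish still holding the dish there, level and steady over the middle of the mat with the ball resting in its centre, and leave everything else on the bench undisturbed.

Things in the scene. Friction and masses are not known exactly. Their poses are not given: they have to be found in the camera images.
- hood_fin (a point): Grip point in the red fin on the ridge of the loose clear dust hood: fin 40 mm long (x, along the ridge), 10 mm thick (y), reaching from the ridge to 15 mm above this point; z up. The point is 115 mm above the hood's foot and 20 mm above the outer ridge. The hood starts standing on the mat over the dish.
- hood_ridge (a point): The inside of the hood's ridge, at mid-length, 23.6 mm straight below the fin's grip point; same axes. When draped, this line sits about 7 mm above the centre line of the rail, and the sloping roof centres itself on the bar.
- hood: The same hood, 170 g: roof-shaped 3 mm clear sheet open at both ends, 100 mm long (x), 150 mm wide (y), 95 mm to the ridge; the roof falls 34 degrees either side to 45 mm upright skirts. Origin at the centre of its foot, same axes.
- rail_mid (a point): Middle of the round steel bar (12 mm thick, 240 mm long between its end posts) on its own centre line, fixed about 150 mm above the bench; the bar runs along this frame's y (level), z up. It stands on the other side of the dish from the toolbox, left or right.
- rail: The fixed rail; origin on the bench under its middle, same axes.
- dish_grip (a point): Grip point in the dish's straight yellow handle: bar 14 mm wide (dish y), 12 mm high, free from 60 to 128 mm from the dish centre along dish -x. This point is at its middle height, 95 mm from the dish centre, 30 mm above the dish's foot (22 mm above dish_center). The handle sticks out of the hood's open end.
- dish_center (a point): Lowest point of the inside of the loose dish, 8 mm above its foot; z up, x towards the red pouring lip (tip 72 mm out), -x towards the handle. Inside is a shallow cone rising 8 degrees to the rim, with a red ring painted 25 mm from the centre: tilting by 8 degrees or jerking lets the ball run.
- dish: The same dish, aluminium, 160 g, 104 mm over the rim, rim 25 mm above the foot; origin at the centre of its foot. It starts in the middle of the mat with its x along the mat's x.
- ball_center (a point): Centre of the loose polished steel ball, 22 mm across, 44 g, resting in the dish's centre (ball centre about 11 mm above dish_center).
- ball: The same ball.
- mat_center (a point): Centre of the top of the fixed black rubber mat, 200 x 200 mm, 3 mm thick; white lines 3 mm wide cross at this point along its x (the dish's starting direction) and its y (the cross line).
- mat: The same mat; origin under its centre.
- toolbox_center (a point): Centre of the fixed open blue tin toolbox (160 x 260 mm long in y, 100 mm high), 50 mm above the bench; its lid stands open on the far side, up to 260 mm high. Left or right of the dish.
- toolbox: The same toolbox; origin under its centre.
- plug_a: Bystander: spark plug with green ceramic top, 75 mm long, lying on the bench.
- plug_b: Bystander: the second such plug.
- coin: Bystander: brass gap gauge coin, 40 mm across, 4 mm thick.
- starter: Bystander: black plastic recoil starter handle, 105 mm long, 22 mm high.
- wrench: Bystander: steel wrench, 170 mm long.
There are look-alikes about, which are no part of the job. Of the things that look like the dish, take the one that is farthest from the robot's base at the start.

How it is judged:
By the outcome, as a careful person would: the job done as asked, in the order asked, and still so for the second after the job is handed in, while the arm keeps its last pose, push and grip.
It also fails if it takes over 61 s, if anything falls off the work surface, if the arm or the gripper's body presses on something with over 40 N, if the wrist force passes 120 N, or if a joint passes its speed limit or range.

## Working session

There is one attempt and no reset: what is moved stays moved. The work goes in short steps, Python scripts to look and compute and a tool call to move; the robot and the scene stay as the last step left them, time stands still between calls to the robot, and variables do not carry over. Pictures are saved under pics/ and viewed, and the job is handed in when it is done.

Besides the shell and the picture viewer there is one more tool, called after "Emit:" in YAML: its name, and indented under it one key for each argument. apply_moves: Moves the arm, as the interface text tells. Its arguments: {"type":"object","properties":{"deltas":{"type":"array"},"grip_force":{"type":"number"}},"required":["deltas"]}

```bash
ls; mkdir -p pics
python3 - <<'E'
from workcell import sensors, optics
import cv2
o=sensors.get_obs(); print(o)
for n in ["side","top","wrist"]:
    im=optics.read_camera(n); cv2.imwrite(f"pics/{n}0.png",im[:,:,::-1])
    print(n,optics.camera_model(n))
E
```

```text
pics
{'t': 0.0, 'q': array([ 1.24089286,  0.47774876,  0.02234944,  1.55640604, -0.01151905,
        1.1093068 , -0.08305496]), 'joint_velocities': array([-6.40269966e-04, -1.86196320e-05, -2.02663078e-03,  1.31838950e-04,
       -6.01066029e-04,  9.83521235e-05,  4.52445148e-04]), 'effort': array([ 3.39256057e-04, -5.82844198e+01,  1.53426301e+00, -2.72606313e+01,
       -5.44405519e-02,  1.69574650e-02,  2.00510499e-04]), 'tcp_pos': array([ 0.1483602 , -0.65793   ,  0.24073548]), 'eef_rot': array([[-4.94040233e-04,  2.20037605e-01, -9.75491265e-01],
       [ 1.66928882e-03, -9.75489844e-01, -2.20038130e-01],
       [-9.99998485e-01, -1.73708435e-03,  1.14624915e-04]]), 'force': array([-0.47062555, -0.04395377,  0.33645876]), 'torque': array([ 0.0238614 , -0.00163367, -0.01027234]), 'grip_width': 0.08772668605627226}
side {'mtx': array([[449.44257261,   0.        , 310.82290052],
       [  0.        , 449.44257261, 237.44471874],
       [  0.        ,   0.        ,   1.        ]]), 'xyz': array([ 0.23408628, -0.70667424,  0.77570229]), 'attitude': array([[ 0.92887531,  0.23613434, -
[... 318 characters left out ...]
14687768]), 'attitude': array([[-0.01501794,  0.99457379, -0.1029439 ],
       [-0.99975253, -0.016626  , -0.0147805 ],
       [-0.01641184,  0.10269645,  0.99457734]])}
wrist {'mtx': array([[407.01055688,   0.        , 320.22099659],
       [  0.        , 407.01055688, 235.25370151],
       [  0.        ,   0.        ,   1.        ]]), 'tool_from_camera': array([[ 4.10108923e-04,  2.80197114e-01, -9.59942399e-01,
        -1.43571997e-01],
       [ 9.99999885e-01, -3.54784837e-04,  3.23664408e-04,
         3.87190930e-05],
       [-2.49883175e-04, -9.59942421e-01, -2.80197227e-01,
        -7.74905282e-02],
       [ 0.00000000e+00,  0.00000000e+00,  0.00000000e+00,
         1.00000000e+00]])}
```

View pics/side0.png

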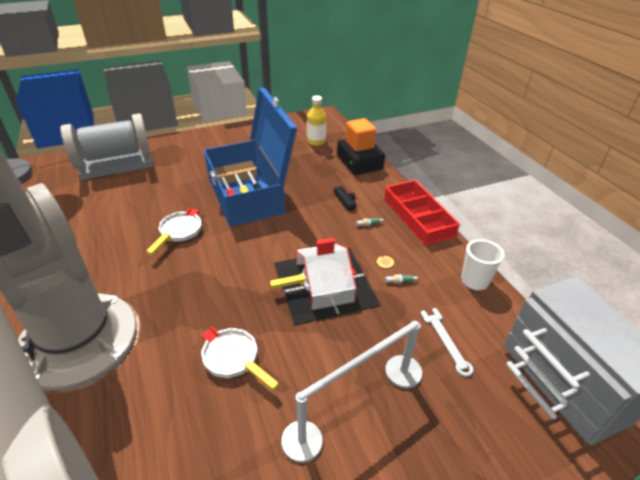

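View pics/top0.png

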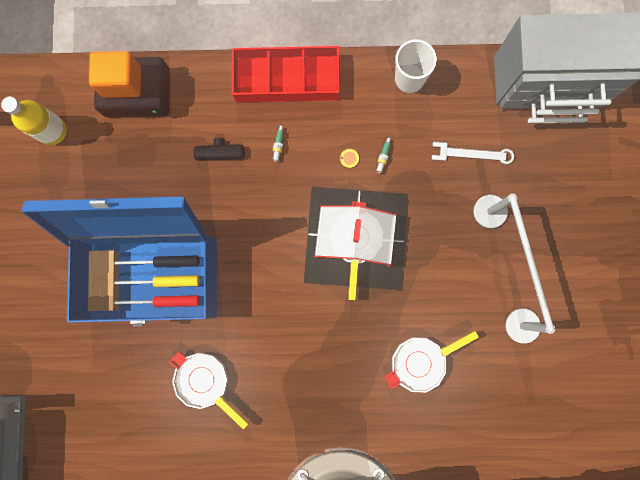

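Candidates for the dish: the hooded one (top 357,235), the open one on the left (201,380) and the open one on the right (419,364). The hooded one on the mat is farthest from the base (about 340,480), so I'm checking it in a crop.

```bash
cat > h.py <<'E'
import numpy as np, cv2
from workcell import sensors, optics
def cam(n,o=None):
    m=optics.camera_model(n)
    if n=='wrist':
        o=o or sensors.get_obs(); T=m['tool_from_camera']; R=o['eef_rot']
        return m['mtx'],R@T[:3,3]+o['tcp_pos'],R@T[:3,:3]
    return m['mtx'],m['xyz'],m['attitude']
def ray(c,p):
    K,t,R=c; d=np.array([(p[0]-K[0,2])/K[0,0],-(p[1]-K[1,2])/K[1,1],-1]); d=R@d
    return t,d/np.linalg.norm(d)
def plane(c,p,z):
    t,d=ray(c,p); return t+d*(z-t[2])/d[2]
def tri(l):
    A=0;b=0;rs=[]
    for c,p in l:
        t,d=ray(c,p);M=np.eye(3)-np.outer(d,d);A=A+M;b=b+M@t
    x=np.linalg.solve(A,b)
    for c,p in l: rs.append(np.round(proj(c,x)-np.array(p),1))
    return x,rs
def proj(c,x):
    K,t,R=c;v=R.T@(np.asarray(x)-t);return np.array([K[0,0]*v[0]/-v[2]+K[0,2],K[1,1]*-v[1]/-v[2]+K[1,2]])
def crop(src,dst,x0,y0,x1,y1,k):
    im=cv2.imread(src)[y0:y1,x0:x1];cv2.imwrite(dst,cv2.resize(im,None,fx=k,fy=k,interpolation=cv2.INTER_CUBIC))
E
python3 - <<'E'
from h import *
crop('pics/top0.png','pics/t1.png',295,180,415,305,5)if 0 else None
a=cv2.resize(cv2.imread('pics/top0.png')[180:305,295,None] if 0 else cv2.imread('pics/top0.png')[180:305,295:415],None,fx=4,fy=4,interpolation=cv2.INTER_CUBIC)
cv2.imwrite('pics/t1.png',a)
crop('pics/side0.png','pics/s1.png',260,225,385,325,5)
crop('pics/top0.png','pics/t2.png',460,180,580,350,3)
crop('pics/side0.png','pics/s2.png',270,310,440,470,4)
E
```

```text
(no output)
```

View pics/t1.png

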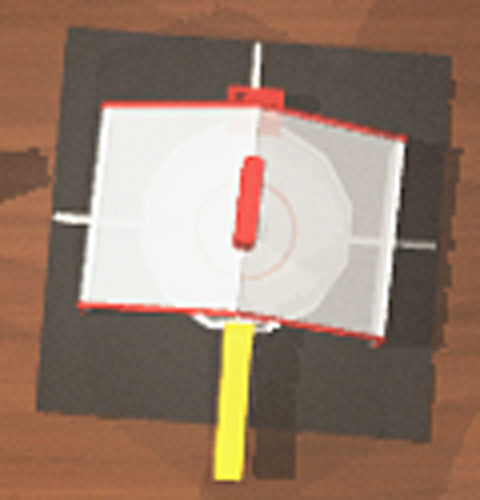

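View pics/s1.png

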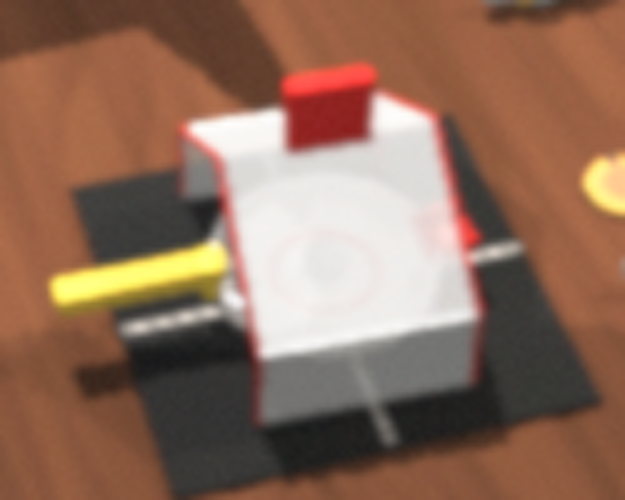

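View pics/t2.png

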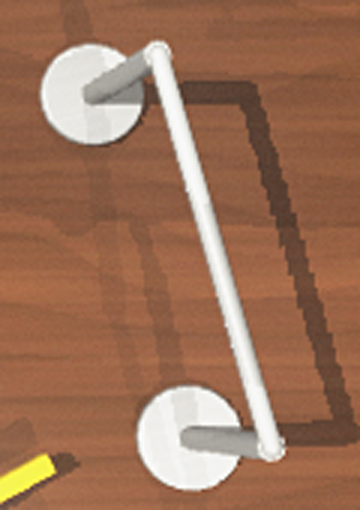

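View pics/s2.png

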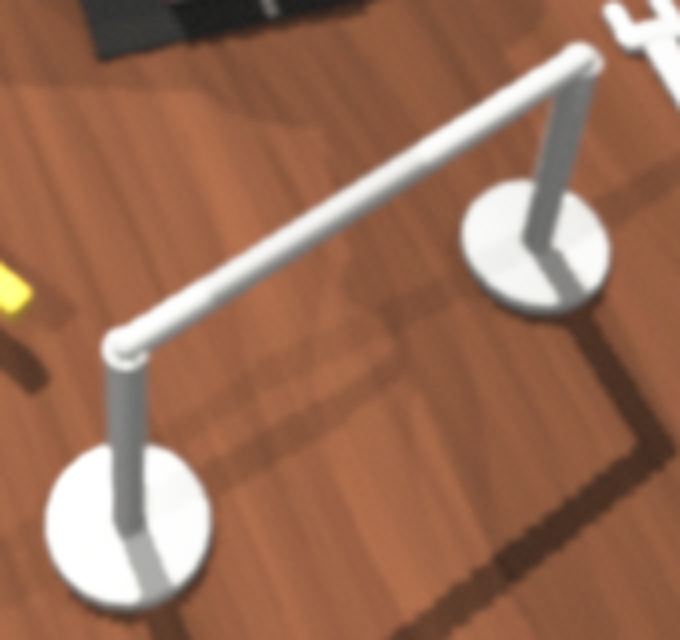

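Run:
```python
from h import *
T=cam('top');S=cam('side')
t=lambda x,y,k,ox,oy:((x+.5)/k-.5+ox,(y+.5)/k-.5+oy)
def P(n,a,b):
    x,r=tri([(T,a),(S,b)]);print(n,np.round(x,4),r);return x
fa=P('fin far',t(254,161,4,295,180),t(372,72,5,260,225))
fb=P('fin near',t(243,240,4,295,180),t(288,82,5,260,225))
c=(fa+fb)/2;print('fin mid',c,np.linalg.norm(fa-fb),np.degrees(np.arctan2(*(fa-fb)[[1,0]])))
ra=P('rail far',t(158,48,3,460,180),t(582,58,4,270,310))
rb=P('rail near',t(272,449,3,460,180),t(125,345,4,270,310))
print('rail mid',(ra+rb)/2,np.linalg.norm(ra-rb),np.degrees(np.arctan2(*(ra-rb)[[1,0]])))
C=[plane(T,t(x,y,4,295,180),.003) for x,y in [(68,30),(452,60),(430,440),(38,410)]]
print(np.round(C,4),np.mean(C,0)); print([np.linalg.norm(C[i]-C[i-1]) for i in range(4)])
for i,j in((0,3),(1,2)):
  print(np.degrees(np.arctan2(*(C[i]-C[j])[[1,0]])))
for s,pp in ((S,[(75,190),(440,115),(600,402),(172,497)]),):
  D=[plane(S,t(x,y,5,260,225),.003) for x,y in pp];print(np.round(D,4),np.mean(D,0))
ht=P('handle end',t(228,478,4,295,180),t(58,282,5,260,225))
print('handle tip T z.04',plane(T,t(228,478,4,295,180),.039), 'root',plane(T,t(238,325,4,295,180),.039))
print('handle tip S', plane(S,t(52,280,5,260,225),.039))
```

```text
fin far [ 0.5584 -0.0405  0.1322] [array([ 0.3, -0.9]), array([-0.7,  0.1])]
fin near [ 0.5215 -0.0345  0.1333] [array([ 0.2, -0.7]), array([-0.6,  0.1])]
fin mid [ 0.53995518 -0.03747902  0.13271725] 0.03731073423768279 -9.186135297988963
rail far [ 0.5923 -0.3171  0.1497] [array([-0.2,  0.5]), array([ 0.6, -0.1])]
rail near [ 0.3556 -0.3719  0.1517] [array([ 0.2, -0.8]), array([-1. ,  0.1])]
rail mid [ 0.47397857 -0.3445273   0.15073553] 0.24299026650967584 13.031887442165415
[[ 0.647   0.0498  0.003 ]
 [ 0.6275 -0.1491  0.003 ]
 [ 0.4313 -0.1321  0.003 ]
 [ 0.4497  0.0675  0.003 ]] [ 0.53890429 -0.0409858   0.003     ]
[np.float64(0.1981041137127295), np.float64(0.19985072979889892), np.float64(0.1969482749206123), np.float64(0.2004712441452376)]
-5.15041860154988
-4.968247875674979
[[ 0.4527  0.0648  0.003 ]
 [ 0.6444  0.0497  0.003 ]
 [ 0.6293 -0.1502  0.003 ]
 [ 0.4322 -0.1303  0.003 ]] [ 0.53962865 -0.04149609  0.003     ]
handle end [ 0.4145 -0.0281  0.0428] [array([ 0.2, -0.7]), array([-0.6,  0.1])]
handle tip T z.04 [ 0.41326059 -0.02786342  0.039     ] root [ 0.48883275 -0.03431345  0.039     ]
handle tip S [ 0.41463863 -0.02271855  0.039     ]
```

The crop shows the clear hood with its red fin (356,230) and the yellow handle sticking out towards the robot (352,280). The fin top at z 0.133 agrees with the given sizes: grip point 0.118, mat yaw -5°, rail mid (0.474,-0.3445,0.1507), bar yaw 13°.

Emit:
apply_moves:
  deltas:
    - [[0,0,-0.02,20,32,6,0],[0,0,-0.02,20,32,6,0],[0,0,-0.02,20,32,6,0],[0,0,-0.02,20,32,6,0],[0,0,-0.02,20,32,6,0],[0,0,-0.02,20,32,6,0],[0,0,-0.02,20,32,6,0],[0,0,-0.02,20,32,6,0]]
  grip_force: 30

```text
t: 0.95
tcp_pos: [0.309, -0.4009, 0.2898]
eef_rot: [[-0.0, 0.061, -0.998], [0.0, -0.998, -0.061], [-1.0, -0.0, 0.0]]
force: [1.2, -0.1, 0.5]
grip_width: 0.0877
```

Emit:
apply_moves:
  deltas:
    - [[0,0,-0.02,20,32,0,0],[0,0,-0.02,20,32,0,0],[0,0,-0.02,20,32,0,0],[0,0,-0.02,20,32,0,0],[0,0,-0.02,20,32,0,0],[0,0,-0.02,20,32,0,0],[0,0,-0.02,20,32,0,0],[0,0,-0.02,20,32,0,0]]

```text
t: 1.75
tcp_pos: [0.4689, -0.1451, 0.2896]
eef_rot: [[-0.0, -0.099, -0.995], [-0.0, -0.995, 0.099], [-1.0, 0.0, 0.0]]
force: [0.9, -0.1, -1.3]
grip_width: 0.0882
```

Emit:
apply_moves:
  deltas:
    - [[0,0,0,20,30,0,0],[0,0,0,20,30,0,0],[0,0,0,20,30,0,0],[0,0,0,10,18,0,0],[0,0,0,0,0,0,0],[0,0,0,0,0,0,0],[0,0,0,0,0,0,0],[0,0,0,0,0,0,0]]

```text
t: 2.55
tcp_pos: [0.538, -0.0399, 0.2897]
eef_rot: [[-0.0, -0.1, -0.995], [-0.001, -0.995, 0.1], [-1.0, 0.001, 0.0]]
force: [-0.1, 1.2, -0.5]
grip_width: 0.088
```

Run:
```python
from h import *
o=sensors.get_obs();im=optics.read_camera('wrist');cv2.imwrite('pics/w1.png',im[:,:,::-1])
np.save('o1.npy',o,allow_pickle=True);print(o['t'],o['tcp_pos'],o['eef_rot'].round(4))
```

```text
2.55 [ 0.53799683 -0.03993989  0.28965635] [[-2.000e-04 -1.003e-01 -9.950e-01]
 [-6.000e-04 -9.950e-01  1.003e-01]
 [-1.000e+00  7.000e-04  2.000e-04]]
```

View pics/w1.png

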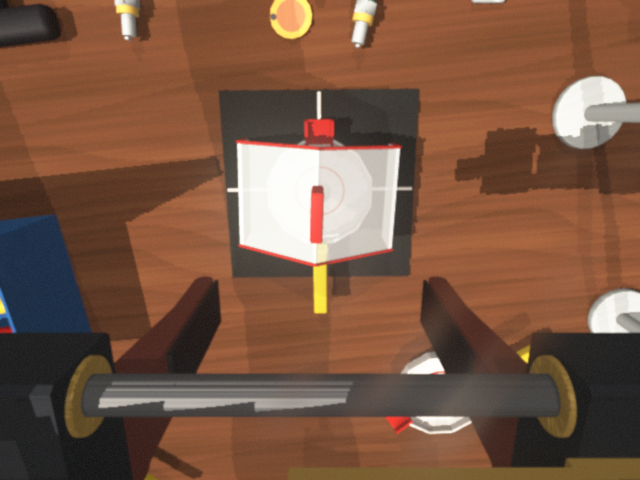

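The wrist view shows the fin from (317,188) to (317,241) and the handle (320,290), nearly straight up in the picture. I'll measure the fin, handle and mat lines precisely.

Run:
```python
from h import *
o=np.load('o1.npy',allow_pickle=True).item();W=cam('wrist',o)
im=cv2.imread('pics/w1.png')
hsv=cv2.cvtColor(im,cv2.COLOR_BGR2HSV)
m=(((hsv[...,0]<8)|(hsv[...,0]>172))&(hsv[...,1]>150)&(hsv[...,2]>110)).astype(np.uint8)
n,l,s,c=cv2.connectedComponentsWithStats(m)
for i in range(1,n):
  if s[i,4]>60 and s[i,1]<300: print(s[i],c[i].round(1))
roi=m[180:250,300:335]
for r in range(0,70,4):
  x=np.where(roi[r])[0]
  if len(x):
    v=180+r;print(v,x.min()+300,x.max()+300,plane(W,((x.min()+x.max())/2+300,v),.133).round(4), im[v,(x.min()+x.max())//2+300])
y=((hsv[...,0]>22)&(hsv[...,0]<35)&(hsv[...,1]>150))
for v in range(262,314,8):
  x=np.where(y[v,300:340])[0]
  if len(x):print(v,x.min()+300,x.max()+300,plane(W,((x.min()+x.max())/2+300,v),.039).round(4))
# white line ends
for p in [(319,92),(229,190),(411,188.5)]: print(plane(W,p,.003).round(4))
for v in (190,):
 pass
for p in [(220,91),(419,90),(409,276),(233,276)]:print(plane(W,p,.003).round(4))
for p in [(240.5,141),(319.5,148.5),(400,147),(392,250),(317.5,264.5),(240,245.5)]: print('hood',plane(W,p,.098 if 300<p[0]<330 else .048).round(4))
crop('pics/w1.png','pics/w1c.png',215,85,425,320,2)
```

```text
[304 119  31  25 670] [319.1 129.8]
[236 139 166  10 428] [319.1 145.3]
[311 192  12  51 526] [316.2 216.9]
[238 245  82  22 189] [278.1 255.7]
[322 249  71  15 143] [357.5 256.6]
192 313 319 [ 0.5616 -0.039   0.133 ] [ 72  80 181]
196 312 322 [ 0.5585 -0.0394  0.133 ] [ 86  95 253]
200 312 322 [ 0.5555 -0.0391  0.133 ] [ 83  93 253]
204 312 321 [ 0.5525 -0.0384  0.133 ] [ 87  97 254]
208 312 321 [ 0.5494 -0.0381  0.133 ] [ 82  92 253]
212 311 321 [ 0.5464 -0.0374  0.133 ] [ 80  90 253]
216 312 321 [ 0.5432 -0.0375  0.133 ] [ 83  91 253]
220 311 321 [ 0.5402 -0.0368  0.133 ] [ 82  91 253]
224 311 321 [ 0.537  -0.0365  0.133 ] [ 80  89 252]
228 311 321 [ 0.5339 -0.0361  0.133 ] [ 78  88 252]
232 311 321 [ 0.5307 -0.0358  0.133 ] [ 76  84 252]
236 311 320 [ 0.5276 -0.0351  0.133 ] [ 75  83 252]
240 311 320 [ 0.5244 -0.0348  0.133 ] [ 73  83 252]
270 314 326 [ 0.4632 -0.0321  0.039 ]
278 314 325 [ 0.4544 -0.0306  0.039 ]
286 314 325 [ 0.4455 -0.0297  0.039 ]
294 314 325 [ 0.4364 -0.0288  0.039 ]
302 314 325 [ 0.4272 -0.0279  0.039 ]
310 315 325 [ 0.4179 -0.0275  0.039 ]
[ 0.6384 -0.0487  0.003 ]
[0.5498 0.0568 0.003 ]
[ 0.532  -0.1364  0.003 ]
[0.6492 0.0495 0.003 ]
[ 0.6303 -0.1481  0.003 ]
[ 0.432  -0.1304  0.003 ]
[0.452  0.0683 0.003 ]
hood [0.6007 0.0279 0.048 ]
hood [ 0.5903 -0.0445  0.098 ]
hood [ 0.5805 -0.1184  0.048 ]
hood [ 0.4807 -0.1059  0.048 ]
hood [ 0.4913 -0.0327  0.098 ]
hood [0.5005 0.0441 0.048 ]
```

View pics/w1c.png

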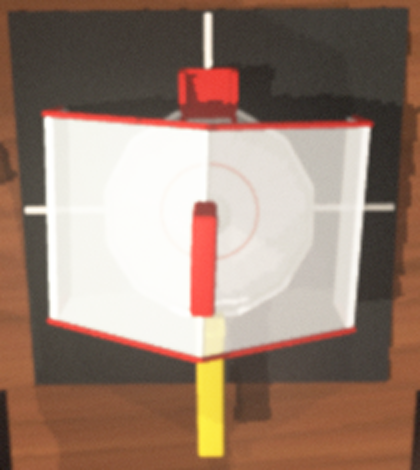

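Fin mid is (0.541,-0.038) with yaw about -7°, and it matches the ridge centre (ridge length 99.7 mm). Next: descend and grip.

Emit:
apply_moves:
  deltas:
    - [[0,0,-0.02,3,2,-20,0],[0,0,0,0,0,-35,0],[0,0,0,0,0,-35,0],[0,0,0,0,0,-35,0],[0,0,0,0,0,-26,0],[0,0,0,0,0,-12,0],[0,0,0,0,0,-6,0],[0,0,0,0,0,0,0]]
  grip_force: 30

```text
t: 3.4
tcp_pos: [0.5417, -0.0367, 0.1209]
eef_rot: [[0.0, -0.118, -0.993], [-0.0, -0.993, 0.118], [-1.0, 0.0, -0.0]]
force: [-1.2, -0.4, -0.1]
grip_width: 0.0883
```

Emit:
apply_moves:
  deltas:
    - [[0,0,0,0,0,0,1],[0,0,0,0,0,0,1],[0,0,0,0,0,0,1],[0,0,0,0,0,0,1],[0,0,0,0,0,0,1],[0,0,0,0,0,0,1],[0,0,0,0,0,0,1],[0,0,0,0,0,0,1]]

```text
t: 4.2
tcp_pos: [0.5415, -0.0365, 0.1206]
eef_rot: [[-0.0, -0.118, -0.993], [-0.0, -0.993, 0.118], [-1.0, 0.0, 0.0]]
force: [-0.0, -0.5, -0.1]
grip_width: 0.0275
```

Emit:
apply_moves:
  deltas:
    - [[0,0,0,0,0,0,1],[0,0,0,0,0,0,1],[0,0,0,0,0,0,1],[0,0,0,0,0,0,1],[0,0,0,0,0,0,1],[0,0,0,0,0,3,1],[0,0,0,0,0,5,1],[0,0,0,0,0,10,1]]

```text
t: 5.0
tcp_pos: [0.541, -0.0364, 0.1387]
eef_rot: [[-0.001, -0.118, -0.993], [0.0, -0.993, 0.118], [-1.0, 0.0, 0.001]]
force: [0.0, -0.7, -1.7]
grip_width: 0.0096
```

Run:
```python
from h import *
im=optics.read_camera('side')[...,::-1];cv2.imwrite('pics/s3.png',cv2.resize(im[150:350,220:440],None,fx=3,fy=3))
o=sensors.get_obs();print(o['t'],o['force'],o['torque'],o['grip_width'])
```

```text
5.05 [ 0.66930779 -0.34927767 -0.65544397] [ 0.02088648 -0.07300605 -0.01442183] 0.010167709752156771
```

View pics/s3.png

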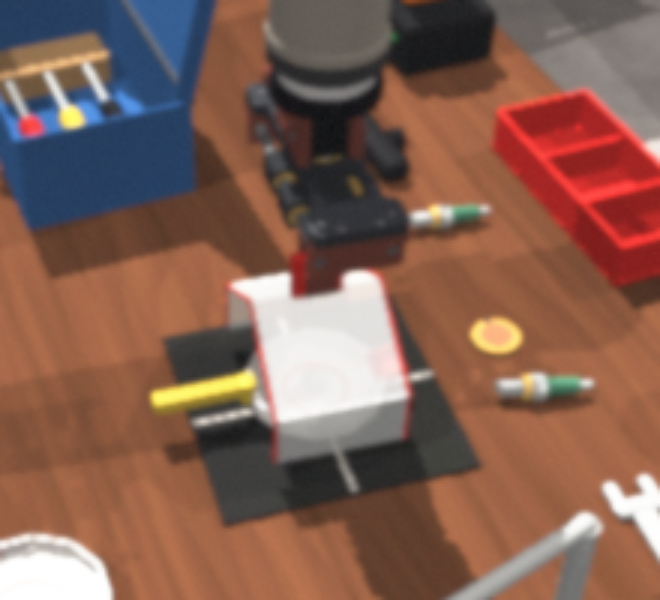

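The hood is held and rising, and the dish stays put. Lifting it straight up, then over to the rail.

Emit:
apply_moves:
  deltas:
    - [[0,0,0,0,0,15,1],[0,0,0,0,0,25,1],[0,0,0,0,0,30,1],[0,0,0,0,0,30,1],[0,0,0,0,0,30,1],[0,0,0,0,0,25,1],[0,0,0,0,0,18,1],[0,0,0,0,0,8,1]]

```text
t: 5.85
tcp_pos: [0.5422, -0.0363, 0.3222]
eef_rot: [[0.004, -0.118, -0.993], [-0.0, -0.993, 0.118], [-1.0, -0.0, -0.004]]
force: [-0.3, 0.1, -1.0]
grip_width: 0.0095
```

Emit:
apply_moves:
  deltas:
    - [[0,0,0.02,-3,-12,0,1],[0,0,0.03,-5,-24,0,1],[0,0,0.03,-6,-26,0,1],[0,0,0.03,-6,-26,0,1],[0,0,0.03,-6,-26,0,1],[0,0,0.03,-6,-26,0,1],[0,0,0.03,-6,-26,0,1],[0,0,0.03,-6,-26,0,1]]

```text
t: 6.65
tcp_pos: [0.4968, -0.2293, 0.3192]
eef_rot: [[-0.001, 0.113, -0.994], [0.0, -0.994, -0.113], [-1.0, -0.0, 0.001]]
force: [0.3, 0.2, -2.0]
grip_width: 0.0098
```

Emit:
apply_moves:
  deltas:
    - [[0,0,0.03,-6,-26,0,1],[0,0,0.03,-6,-26,0,1],[0,0,0.03,-5,-26,0,1],[0,0,0.026,-4,-22,0,1],[0,0,0,-2,-12,0,1],[0,0,0,0,-4,0,1],[0,0,0,0,0,0,1],[0,0,0,0,0,0,1]]

```text
t: 7.45
tcp_pos: [0.4751, -0.343, 0.3196]
eef_rot: [[0.0, 0.227, -0.974], [0.001, -0.974, -0.227], [-1.0, -0.001, -0.0]]
force: [-0.1, -0.6, -1.6]
grip_width: 0.01
```

Run:
```python
from h import *
o=sensors.get_obs();np.save('o2.npy',o,allow_pickle=True)
for n in('top','side'):
  cv2.imwrite(f'pics/{n}4.png',optics.read_camera(n)[...,::-1])
o=sensors.get_obs();cv2.imwrite('pics/w4.png',optics.read_camera('wrist')[...,::-1])
print(o['tcp_pos'],o['force'])
```

```text
[ 0.4750693  -0.34312337  0.3197564 ] [-0.04476367 -0.09520083 -1.51133475]
```

View pics/side4.png

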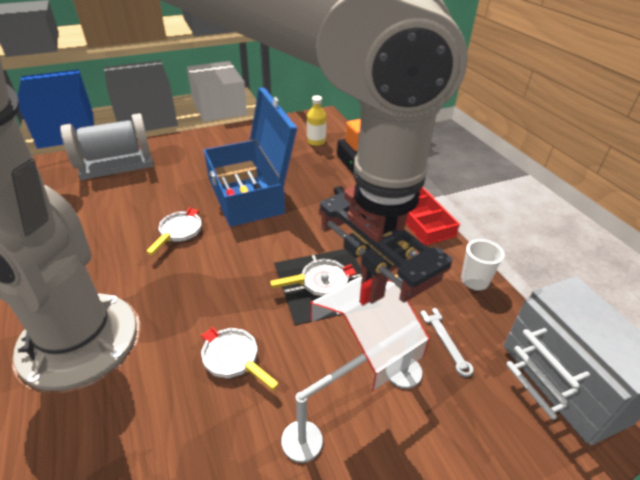

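View pics/w4.png

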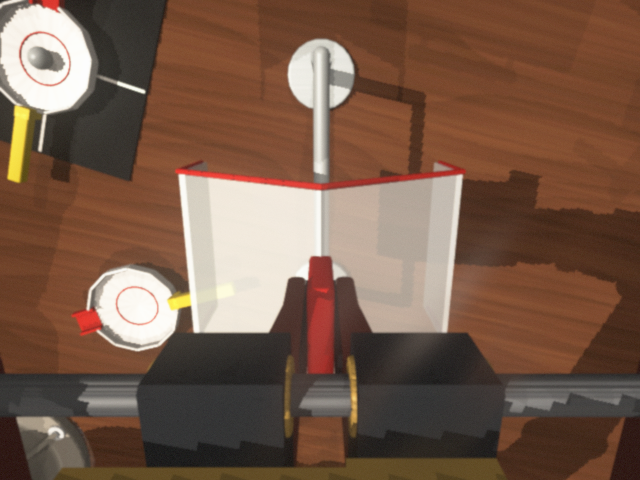

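View pics/top4.png

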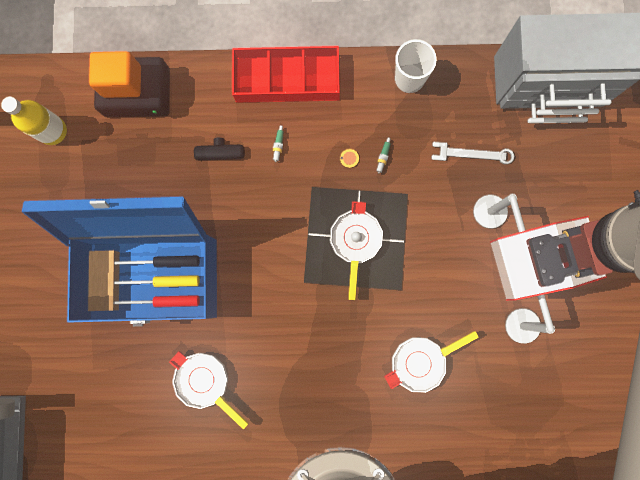

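Over the rail, the wrist view shows the bar (col 321) in line with the hood ridge (col 322). Lowering.

Emit:
apply_moves:
  deltas:
    - [[0,0,0,-1,-1,-10,1],[0,0,0,0,0,-20,1],[0,0,0,0,0,-25,1],[0,0,0,0,0,-25,1],[0,0,0,0,0,-25,1],[0,0,0,0,0,-15,1],[0,0,0,0,0,-8,1],[0,0,0,0,0,-3,1]]

```text
t: 8.4
tcp_pos: [0.4734, -0.3453, 0.1881]
eef_rot: [[-0.001, 0.226, -0.974], [0.0, -0.974, -0.226], [-1.0, -0.001, 0.0]]
force: [0.5, 0.1, -1.1]
grip_width: 0.0099
```

Emit:
apply_moves:
  deltas:
    - [[0,0,0,0,0,-2,1],[0,0,0,0,0,-1,1],[0,0,0,0,0,-1,1],[0,0,0,0,0,0,1],[0,0,0,0,0,0,1],[0,0,0,0,0,0,1],[0,0,0,0,0,0,1],[0,0,0,0,0,0,1]]

```text
t: 9.2
tcp_pos: [0.4735, -0.3455, 0.1847]
eef_rot: [[0.0, 0.226, -0.974], [-0.0, -0.974, -0.226], [-1.0, 0.0, -0.0]]
force: [-0.4, 0.6, -1.6]
grip_width: 0.0099
```

Run:
```python
from h import *
a=optics.read_camera('side')[...,::-1];cv2.imwrite('pics/s5.png',cv2.resize(a[270:450,260:460],None,fx=3,fy=3))
```

```text
(no output)
```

View pics/s5.png

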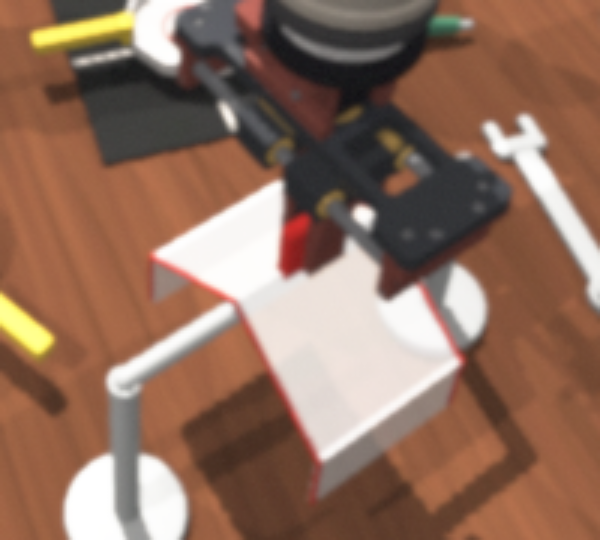

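Straddling, but the force still shows the full weight (-1.6 N). I'll lower 1 mm per row and watch the force.

Emit:
apply_moves:
  deltas:
    - [[0,0,0,0,0,-1,1],[0,0,0,0,0,0,1],[0,0,0,0,0,-1,1],[0,0,0,0,0,0,1],[0,0,0,0,0,0,1],[0,0,0,0,0,0,1],[0,0,0,0,0,0,1],[0,0,0,0,0,0,1]]

```text
t: 10.05
tcp_pos: [0.4736, -0.3456, 0.1842]
eef_rot: [[0.0, 0.226, -0.974], [-0.001, -0.974, -0.226], [-1.0, 0.001, -0.0]]
force: [-5.7, 2.1, 11.4]
grip_width: 0.0101
```

Emit:
apply_moves:
  deltas:
    - [[0,0,0,0,0,-1,1],[0,0,0,0,0,0,1],[0,0,0,0,0,0,1],[0,0,0,0,0,0,1],[0,0,0,0,0,0,1],[0,0,0,0,0,0,1],[0,0,0,0,0,0,1],[0,0,0,0,0,0,1]]

```text
t: 10.85
tcp_pos: [0.4736, -0.3456, 0.1841]
eef_rot: [[0.001, 0.225, -0.974], [-0.001, -0.974, -0.225], [-1.0, 0.001, -0.0]]
force: [-6.6, 2.7, 18.1]
grip_width: 0.0099
```

Seated at 18 N. I'll unload 2 mm and open in place.

Emit:
apply_moves:
  deltas:
    - [[0,0,0,0,0,2,1],[0,0,0,0,0,0,1],[0,0,0,0,0,0,0.8],[0,0,0,0,0,0,0.6],[0,0,0,0,0,0,0.5],[0,0,0,0,0,0,0.4],[0,0,0,0,0,0,0.4],[0,0,0,0,0,0,0.4]]

```text
t: 11.65
tcp_pos: [0.4735, -0.3455, 0.1836]
eef_rot: [[-0.0, 0.226, -0.974], [0.0, -0.974, -0.226], [-1.0, -0.0, 0.0]]
force: [-0.3, -0.4, -1.0]
grip_width: 0.0516
```

Run:
```python
from h import *
a=optics.read_camera('side')[...,::-1];cv2.imwrite('pics/s6.png',cv2.resize(a[270:450,260:460],None,fx=3,fy=3))
```

```text
(no output)
```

View pics/s6.png

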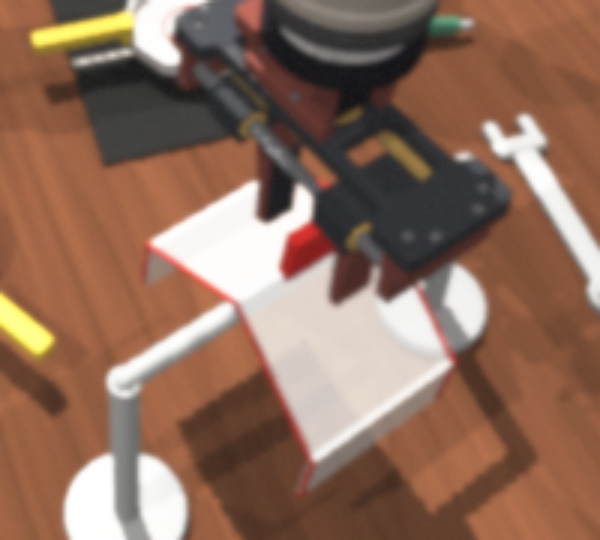

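Released. The hood is resting on the bar, rocked slightly. Retracting straight up, then moving to the dish.

Emit:
apply_moves:
  deltas:
    - [[0,0,0,0,0,4,0.4],[0,0,0,0,0,8,0.4],[0,0,0,0,0,16,0.4],[0,0,0,0,0,25,0.4],[0,0,0,0,0,25,0.4],[0,0,0,0,0,25,0.4],[0,0,0,0,0,20,0.4],[0,0,0,0,0,13,0.4]]

```text
t: 12.5
tcp_pos: [0.474, -0.3457, 0.3222]
eef_rot: [[0.002, 0.226, -0.974], [-0.002, -0.974, -0.226], [-1.0, 0.002, -0.002]]
force: [-0.3, -0.2, -0.2]
grip_width: 0.0526
```

Emit:
apply_moves:
  deltas:
    - [[0,0,-0.02,-1,20,0,0.4],[0,0,-0.04,-2,35,0,0.4],[0,0,-0.04,-2,35,0,0],[0,0,-0.04,-2,35,0,0],[0,0,-0.04,-2,35,0,0],[0,0,-0.04,-2,35,0,0],[0,0,-0.04,-2,35,-10,0],[0,0,-0.04,-2,35,-10,0]]

```text
t: 13.3
tcp_pos: [0.4583, -0.0791, 0.2999]
eef_rot: [[0.001, -0.074, -0.997], [-0.0, -0.997, 0.074], [-1.0, 0.0, -0.001]]
force: [0.7, 0.5, 0.3]
grip_width: 0.0876
```

Emit:
apply_moves:
  deltas:
    - [[0,0,-0.02,-2,30,-20,0],[0,0,0,0,14,-20,0],[0,0,0,0,5,-20,0],[0,0,0,0,0,-20,0],[0,0,0,0,0,-10,0],[0,0,0,0,0,0,0],[0,0,0,0,0,0,0],[0,0,0,0,0,0,0]]

```text
t: 14.1
tcp_pos: [0.4572, -0.0316, 0.2106]
eef_rot: [[0.002, -0.093, -0.996], [-0.0, -0.996, 0.093], [-1.0, 0.0, -0.002]]
force: [-0.1, -0.3, -0.7]
grip_width: 0.0878
```

Run:
```python
from h import *
o=sensors.get_obs();np.save('o3.npy',o,allow_pickle=True)
cv2.imwrite('pics/w7.png',optics.read_camera('wrist')[...,::-1])
cv2.imwrite('pics/s7.png',optics.read_camera('side')[...,::-1])
print(o['tcp_pos'],o['force'])
```

```text
[ 0.45719817 -0.03164401  0.21064193] [-0.06059185 -0.31696288 -0.71312919]
```

View pics/w7.png

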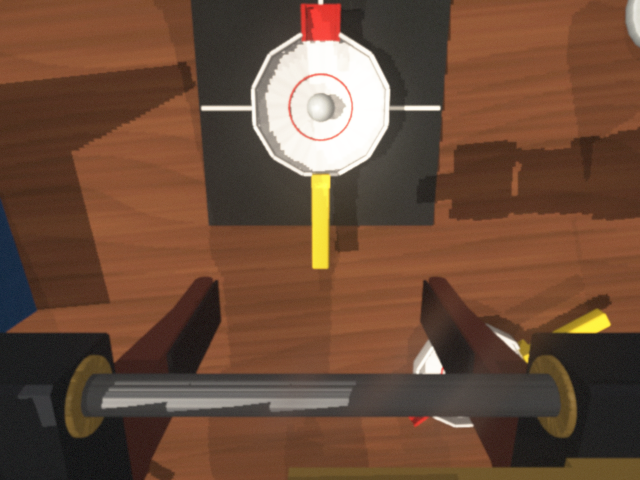

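View pics/s7.png

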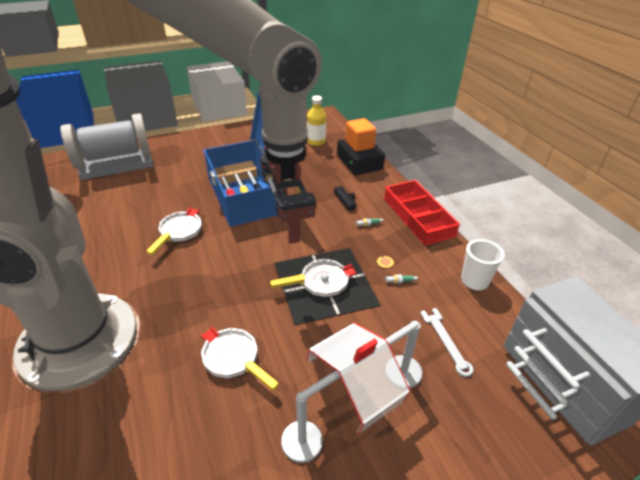

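The hood hangs straddling mid-rail, the ball is centred (320,107) and the handle runs straight on the tool plane (col 320). Quick check of the dish centre.

Run:
```python
from h import *
o=np.load('o3.npy',allow_pickle=True).item();W=cam('wrist',o)
im=cv2.imread('pics/w7.png');h=cv2.cvtColor(im,cv2.COLOR_BGR2HSV)
print('ball',plane(W,(320,107),.022).round(4),'lines',plane(W,(201,107.5),.003).round(4),plane(W,(440,107.5),.003).round(4))
y=((h[...,0]>22)&(h[...,0]<35)&(h[...,1]>150))
for v in (190,220,262):
  x=np.where(y[v,300:340])[0]+300;print(v,x.min(),x.max(),plane(W,((x.min()+x.max())/2,v),.039).round(4))
print('tip',plane(W,(320.5,269.5),.036).round(4))
```

```text
ball [ 0.5417 -0.039   0.022 ] lines [0.5508 0.0586 0.003 ] [ 0.5326 -0.1374  0.003 ]
190 312 328 [ 0.4797 -0.0333  0.039 ]
220 311 328 [ 0.4557 -0.0307  0.039 ]
262 313 328 [ 0.4202 -0.0282  0.039 ]
tip [ 0.4125 -0.0275  0.036 ]
```

Emit:
apply_moves:
  deltas:
    - [[0,0,0,0,0,-15,0],[0,0,0,0,0,-25,0],[0,0,0,0,0,-30,0],[0,0,0,0,0,-30,0],[0,0,0,0,0,-25,0],[0,0,0,0,0,-12,0],[0,0,0,0,0,0,0],[0,0,0,0,0,0,0]]
  grip_force: 50

```text
t: 15.0
tcp_pos: [0.4572, -0.0314, 0.0735]
eef_rot: [[0.001, -0.092, -0.996], [-0.0, -0.996, 0.092], [-1.0, -0.0, -0.001]]
force: [1.5, 0.3, 0.2]
grip_width: 0.0874
```

Emit:
apply_moves:
  deltas:
    - [[0,0,0,0,0,-15,0.2],[0,0,0,0,0,-13,0.4],[0,0,0,0,0,-8,0.5],[0,0,0,0,0,-4,0.6],[0,0,0,0,0,0,0.65],[0,0,0,0,0,0,0.7],[0,0,0,0,0,0,0.74],[0,0,0,0,0,0,0.76]]

```text
t: 15.8
tcp_pos: [0.4567, -0.0315, 0.033]
eef_rot: [[0.001, -0.092, -0.996], [-0.0, -0.996, 0.092], [-1.0, 0.0, -0.001]]
force: [0.3, 0.5, -0.2]
grip_width: 0.0272
```

Emit:
apply_moves:
  deltas:
    - [[0,0,0,0,0,0,0.77],[0,0,0,0,0,0,0.78],[0,0,0,0,0,0,0.79],[0,0,0,0,0,0,0.8],[0,0,0,0,0,0,0.81],[0,0,0,0,0,0,0.82],[0,0,0,0,0,0,0.83],[0,0,0,0,0,0,0.84]]

```text
t: 16.6
tcp_pos: [0.4565, -0.0315, 0.0326]
eef_rot: [[-0.0, -0.092, -0.996], [-0.0, -0.996, 0.092], [-1.0, 0.0, 0.0]]
force: [1.0, -0.6, 0.6]
grip_width: 0.0139
```

Emit:
apply_moves:
  deltas:
    - [[0,0,0,0,0,0,0.85],[0,0,0,0,0,0,0.86],[0,0,0,0,0,0,0.87],[0,0,0,0,0,0,0.88],[0,0,0,0,0,0,0.9],[0,0,0,0,0,0,0.93],[0,0,0,0,0,0,0.97],[0,0,0,0,0,0,1]]

```text
t: 17.4
tcp_pos: [0.4565, -0.0315, 0.0326]
eef_rot: [[-0.0, -0.092, -0.996], [-0.0, -0.996, 0.092], [-1.0, 0.0, 0.0]]
force: [-0.6, -0.7, -0.3]
grip_width: 0.013
```

Run:
```python
from h import *
o=sensors.get_obs()
cv2.imwrite('pics/w8.png',optics.read_camera('wrist')[...,::-1])
print(o['tcp_pos'],o['force'],o['torque'])
```

```text
[ 0.45647154 -0.03151187  0.03264234] [-0.55047628 -0.69774191 -0.30137646] [-0.10104095  0.04175732 -0.02669311]
```

View pics/w8.png

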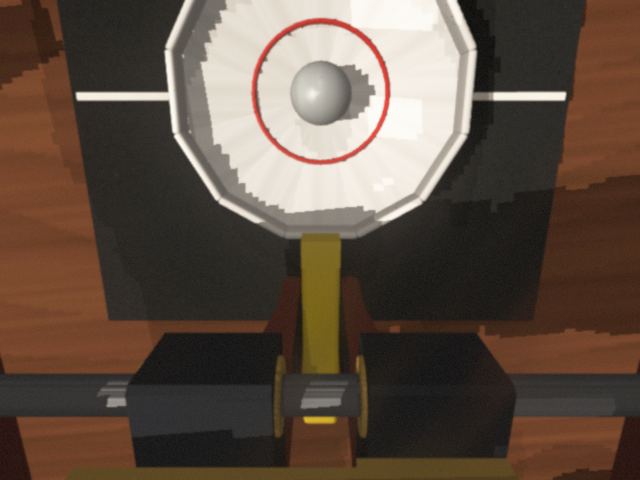

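Gripped. The ball (320,93) is at the ring's centre (321,91). A gentle first lift, then check for sag.

Emit:
apply_moves:
  deltas:
    - [[0,0,0,0,0,0,1],[0,0,0,0,0,0.5,1],[0,0,0,0,0,1,1],[0,0,0,0,0,2,1],[0,0,0,0,0,3,1],[0,0,0,0,0,3,1],[0,0,0,0,0,2,1],[0,0,0,0,0,1,1]]
  grip_force: 60

```text
t: 18.25
tcp_pos: [0.4566, -0.0315, 0.0455]
eef_rot: [[0.0, -0.092, -0.996], [-0.0, -0.996, 0.092], [-1.0, 0.0, -0.0]]
force: [-0.3, -0.5, -2.2]
grip_width: 0.0131
```

Run:
```python
from h import *
o=sensors.get_obs()
cv2.imwrite('pics/w9.png',optics.read_camera('wrist')[...,::-1])
a=optics.read_camera('side')[...,::-1];cv2.imwrite('pics/s9.png',cv2.resize(a[200:340,240:400],None,fx=4,fy=4))
print(o['tcp_pos'],o['force'],o['torque'],o['eef_rot'].round(4))
```

```text
[ 0.45663711 -0.03150267  0.04547821] [-0.32258508 -0.45626091 -2.23257368] [ 0.02227015  0.15999924 -0.02131755] [[ 4.000e-04 -9.210e-02 -9.957e-01]
 [-1.000e-04 -9.957e-01  9.210e-02]
 [-1.000e+00  0.000e+00 -4.000e-04]]
```

View pics/w9.png

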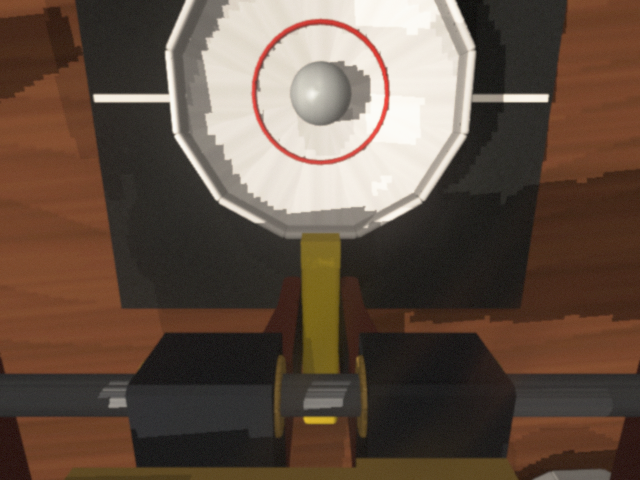

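View pics/s9.png

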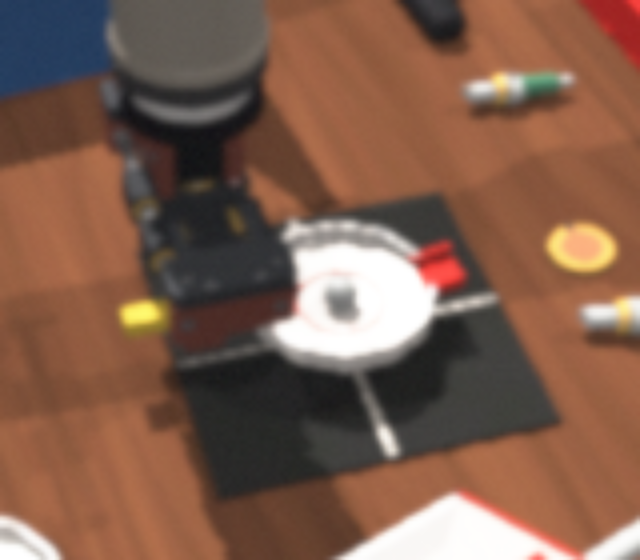

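No sag, the ball hasn't moved and the dish is level. Lifting to about 105 mm clearance.

Emit:
apply_moves:
  deltas:
    - [[0,0,0,0,0,2,1],[0,0,0,0,0,5,1],[0,0,0,0,0,8,1],[0,0,0,0,0,10,1],[0,0,0,0,0,12,1],[0,0,0,0,0,12,1],[0,0,0,0,0,10,1],[0,0,0,0,0,8,1]]

```text
t: 19.15
tcp_pos: [0.4568, -0.0315, 0.1134]
eef_rot: [[0.001, -0.092, -0.996], [-0.0, -0.996, 0.092], [-1.0, 0.0, -0.001]]
force: [0.4, 0.2, -1.5]
grip_width: 0.0138
```

Emit:
apply_moves:
  deltas:
    - [[0,0,0,0,0,7,1],[0,0,0,0,0,6,1],[0,0,0,0,0,5,1],[0,0,0,0,0,4,1],[0,0,0,0,0,3,1],[0,0,0,0,0,1,1],[0,0,0,0,0,0,1],[0,0,0,0,0,0,1]]

```text
t: 19.95
tcp_pos: [0.4564, -0.0315, 0.138]
eef_rot: [[-0.0, -0.092, -0.996], [0.0, -0.996, 0.092], [-1.0, -0.0, 0.0]]
force: [-0.1, 0.1, -1.6]
grip_width: 0.0133
```

Run:
```python
from h import *
o=sensors.get_obs();W=cam('wrist',o)
cv2.imwrite('pics/w10.png',optics.read_camera('wrist')[...,::-1])
print(o['tcp_pos'],o['q'])
im=cv2.imread('pics/w10.png')
print('ball',plane(W,(320,93),o['tcp_pos'][2]-.011))
c=np.array([.5417,-.0395]);p=o['tcp_pos'][:2]-c;print('centre rel',-p)
N=40;w=np.minimum(1,np.minimum(np.arange(1,N+1),np.arange(N,0,-1))/5.);st=np.round(1.571*w/w.sum(),3)
st[20]+=round(1.571-st.sum(),3)
a=0;e=np.zeros(2)
for i,s in enumerate(st):
  a+=s;R=np.array([[np.cos(a),-np.sin(a)],[np.sin(a),np.cos(a)]])
  q=R@p-p;d=np.round((q-e)*1000,1);e=e+d/1000
  print(s.round(3),*d,end=' ; ' if i%8!=7 else '\n')
print(e)
```

```text
[ 0.45636044 -0.03148371  0.13796207] [ 0.31577043  0.29735373 -0.44179149  2.13244327  0.1851239   0.74787877
 -1.90844309]
ball [ 0.54155339 -0.03907894  0.12696207]
centre rel [ 0.08533956 -0.00801629]
0.009 -0.1 -0.8 ; 0.017 -0.1 -1.4 ; 0.026 -0.1 -2.2 ; 0.035 -0.1 -3.0 ; 0.044 0.1 -3.8 ; 0.044 0.2 -3.8 ; 0.044 0.4 -3.7 ; 0.044 0.6 -3.8
0.044 0.7 -3.7 ; 0.044 0.8 -3.6 ; 0.044 1.1 -3.7 ; 0.044 1.2 -3.5 ; 0.044 1.3 -3.6 ; 0.044 1.5 -3.4 ; 0.044 1.7 -3.4 ; 0.044 1.8 -3.3
0.044 2.0 -3.2 ; 0.044 2.1 -3.2 ; 0.044 2.2 -3.0 ; 0.044 2.3 -3.0 ; 0.033 1.9 -2.1 ; 0.044 2.6 -2.8 ; 0.044 2.7 -2.6 ; 0.044 2.8 -2.5
0.044 2.9 -2.4 ; 0.044 3.0 -2.3 ; 0.044 3.1 -2.1 ; 0.044 3.2 -2.0 ; 0.044 3.3 -1.8 ; 0.044 3.4 -1.7 ; 0.044 3.4 -1.6 ; 0.044 3.5 -1.3
0.044 3.6 -1.3 ; 0.044 3.6 -1.1 ; 0.044 3.7 -0.9 ; 0.044 3.7 -0.7 ; 0.035 2.9 -0.5 ; 0.026 2.2 -0.3 ; 0.017 1.5 -0.2 ; 0.009 0.7 -0.1
[ 0.0773 -0.0934]
```

View pics/w10.png

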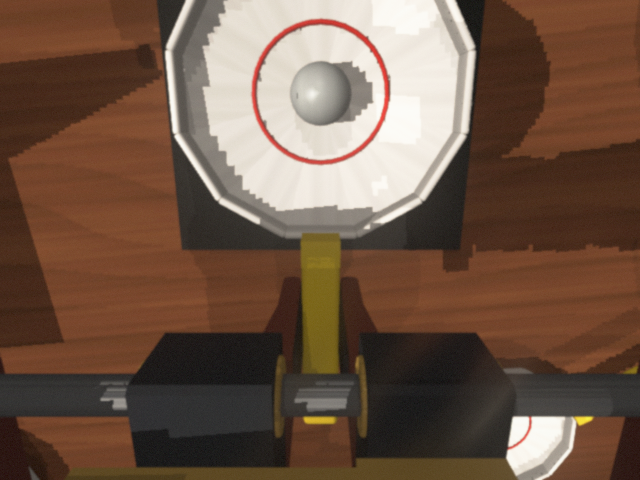

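The ball is still centred (320,93). Turning the dish +90° about its own centre.

Emit:
apply_moves:
  deltas:
    - [[0,0,0.009,-0.1,-0.8,0,1],[0,0,0.017,-0.1,-1.4,0,1],[0,0,0.026,-0.1,-2.2,0,1],[0,0,0.035,-0.1,-3.0,0,1],[0,0,0.044,0.1,-3.8,0,1],[0,0,0.044,0.2,-3.8,0,1],[0,0,0.044,0.4,-3.7,0,1],[0,0,0.044,0.6,-3.8,0,1]]

```text
t: 20.8
tcp_pos: [0.4573, -0.0544, 0.1381]
eef_rot: [[-0.0, 0.173, -0.985], [-0.0, -0.985, -0.173], [-1.0, 0.0, 0.0]]
force: [-0.3, 0.0, -1.9]
grip_width: 0.0135
```

Emit:
apply_moves:
  deltas:
    - [[0,0,0.044,0.7,-3.7,0,1],[0,0,0.044,0.8,-3.6,0,1],[0,0,0.044,1.1,-3.7,0,1],[0,0,0.044,1.2,-3.5,0,1],[0,0,0.044,1.3,-3.6,0,1],[0,0,0.044,1.5,-3.4,0,1],[0,0,0.044,1.7,-3.4,0,1],[0,0,0.044,1.8,-3.3,0,1]]

```text
t: 21.6
tcp_pos: [0.4675, -0.0827, 0.1381]
eef_rot: [[-0.0, 0.502, -0.865], [-0.0, -0.865, -0.502], [-1.0, 0.0, 0.0]]
force: [0.5, 0.0, -0.9]
grip_width: 0.0135
```

Emit:
apply_moves:
  deltas:
    - [[0,0,0.044,2.0,-3.2,0,1],[0,0,0.044,2.1,-3.2,0,1],[0,0,0.044,2.2,-3.0,0,1],[0,0,0.044,2.3,-3.0,0,1],[0,0,0.033,1.9,-2.1,0,1],[0,0,0.044,2.6,-2.8,0,1],[0,0,0.044,2.7,-2.6,0,1],[0,0,0.044,2.8,-2.5,0,1]]

```text
t: 22.4
tcp_pos: [0.4861, -0.1051, 0.1381]
eef_rot: [[-0.0, 0.762, -0.647], [-0.0, -0.647, -0.762], [-1.0, 0.0, 0.0]]
force: [0.3, -0.9, -1.1]
grip_width: 0.0135
```

Emit:
apply_moves:
  deltas:
    - [[0,0,0.044,2.9,-2.4,0,1],[0,0,0.044,3.0,-2.3,0,1],[0,0,0.044,3.1,-2.1,0,1],[0,0,0.044,3.2,-2.0,0,1],[0,0,0.044,3.3,-1.8,0,1],[0,0,0.044,3.4,-1.7,0,1],[0,0,0.044,3.4,-1.6,0,1],[0,0,0.044,3.5,-1.3,0,1]]

```text
t: 23.2
tcp_pos: [0.512, -0.1203, 0.1381]
eef_rot: [[0.0, 0.939, -0.345], [-0.0, -0.345, -0.939], [-1.0, 0.0, 0.0]]
force: [0.3, 0.3, -1.5]
grip_width: 0.0135
```

Emit:
apply_moves:
  deltas:
    - [[0,0,0.044,3.6,-1.3,0,1],[0,0,0.044,3.6,-1.1,0,1],[0,0,0.044,3.7,-0.9,0,1],[0,0,0.044,3.7,-0.7,0,1],[0,0,0.035,2.9,-0.5,0,1],[0,0,0.026,2.2,-0.3,0,1],[0,0,0.017,1.5,-0.2,0,1],[0,0,0.009,0.7,-0.1,0,1]]

```text
t: 24.0
tcp_pos: [0.5338, -0.125, 0.1381]
eef_rot: [[-0.0, 0.996, -0.091], [0.0, -0.091, -0.996], [-1.0, -0.0, -0.0]]
force: [0.2, 0.3, -0.6]
grip_width: 0.0134
```

Run:
```python
from h import *
o=sensors.get_obs();np.save('o4.npy',o,allow_pickle=True)
cv2.imwrite('pics/w11.png',optics.read_camera('wrist')[...,::-1])
cv2.imwrite('pics/t11.png',optics.read_camera('top')[...,::-1])
cv2.imwrite('pics/s11.png',optics.read_camera('side')[...,::-1])
print(o['tcp_pos'],o['q'],o['force'])
```

```text
[ 0.53384177 -0.12503536  0.13809679] [ 0.67083031  0.48999346 -0.70652508  1.91757008  0.40727242  0.88080839
 -0.3339613 ] [ 0.23851181  0.32875788 -0.61196078]
```

View pics/w11.png

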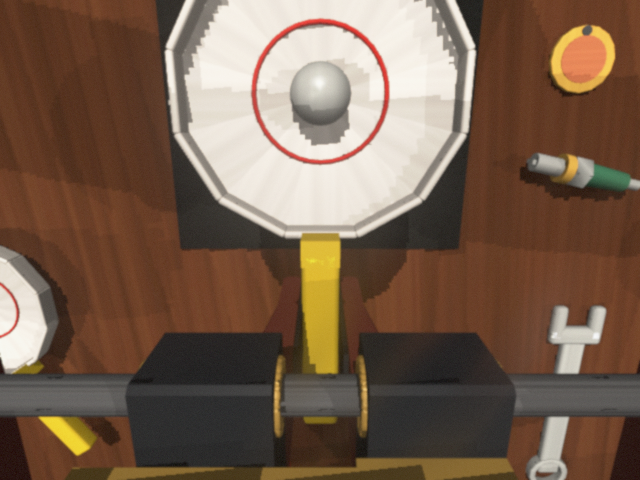

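View pics/t11.png

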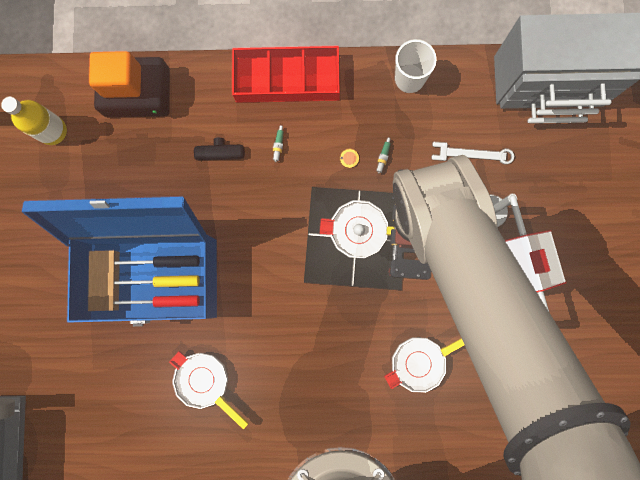

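View pics/s11.png

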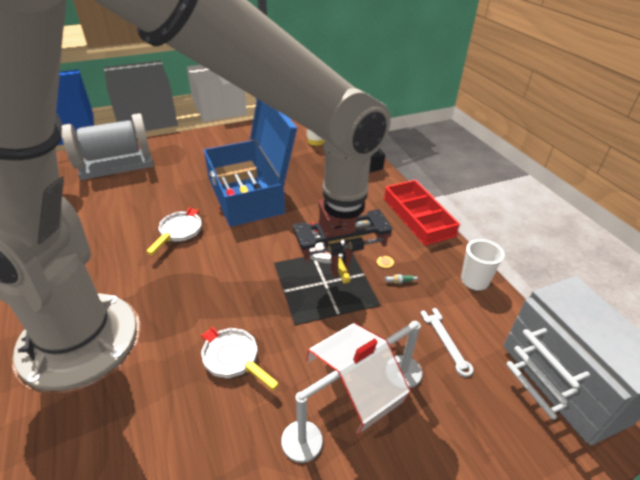

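The lip faces the toolbox, the ball is centred (320,93) and the hood is unchanged. Settling, then the last checks.

Emit:
apply_moves:
  deltas:
    - [[0,0,0,0,0,0,1],[0,0,0,0,0,0,1],[0,0,0,0,0,0,1],[0,0,0,0,0,0,1],[0,0,0,0,0,0,1],[0,0,0,0,0,0,1],[0,0,0,0,0,0,1],[0,0,0,0,0,0,1]]

```text
t: 24.95
tcp_pos: [0.5338, -0.1249, 0.1382]
eef_rot: [[0.0, 0.996, -0.092], [-0.0, -0.092, -0.996], [-1.0, 0.0, 0.0]]
force: [-0.5, -0.6, -1.5]
grip_width: 0.0133
```

Run:
```python
from h import *
o=sensors.get_obs();W=cam('wrist',o)
w=optics.read_camera('wrist')[...,::-1];s=optics.read_camera('side')[...,::-1];t=optics.read_camera('top')[...,::-1]
h0=w[0:250,150:490];h1=cv2.resize(s[300:440,290:440],None,fx=2.4,fy=2.4)
def fit(a,b):
  H=max(a.shape[0],b.shape[0]);return np.hstack([np.pad(x,((0,H-x.shape[0]),(0,0),(0,0))) for x in(a,b)])
cv2.imwrite('pics/f.png',fit(h0,h1))
r=lambda im,x0,y0,x1,y1:[(m.mean(1)[::-1]+[x0,y0]) for m in [np.array(np.where((im[y0:y1,x0:x1,2].astype(int)-im[y0:y1,x0:x1,1]>110)&(im[y0:y1,x0:x1,2]>140)))]][0]
a=r(t,530,245,552,278);b=r(s,352,335,380,364);print(a,b,tri([(cam('top'),a),(cam('side'),b)]))
print(o['t'],o['tcp_pos'],o['joint_velocities'].round(3),'ball',plane(W,(320.5,93),o['tcp_pos'][2]-.011))
```

```text
[544.16129032 259.91397849] [364.69178082 348.09589041] (array([ 0.4722217 , -0.35314384,  0.18866189]), [array([-0.3,  0.7]), array([ 0.8, -0.1])])
24.95 [ 0.53381111 -0.12489324  0.13818774] [ 0.001  0.001  0.001 -0.    -0.    -0.001 -0.   ] ball [ 0.54228446 -0.04011917  0.12718774]
```

View pics/f.png

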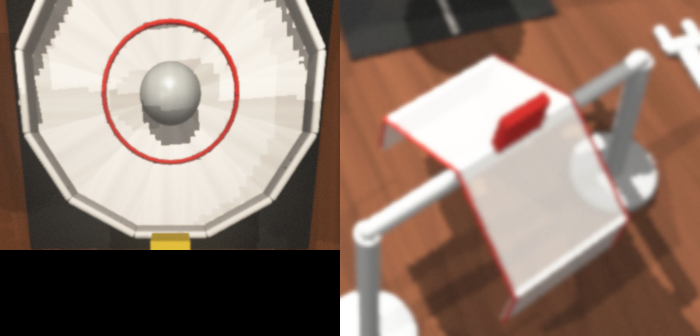

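Run:
```python
from workcell import workorder
print(workorder.hand_in())
```

```text
the job is handed in; nothing more can be done
None
```

The job is done and handed in at about 25 s. The hood is draped over the middle of the rail, and the arm is holding the dish over the mat with the ball in its centre.

**Dish:**
- It was lifted to about 105 mm above the mat, then turned 90° about its own centre. The red lip now faces the toolbox and the handle lies along the mat's cross line.
- The final centre is about (0.5416, -0.040), within about 1 mm of my estimate of the mat centre. The tool is vertical and the joints are still.
- The ball was at the centre of the red ring in every wrist picture I took, including the last one.

**Hood:**
- It straddles the bar and is released. Its fin is within a few millimetres of the rail's middle along the bar.
- **Not ideal:** it did not centre itself perfectly. The fin sits about 8 mm to the side, so the hood is rolled roughly 13° about the bar. It looked the same in the later pictures, so I left it.

**Rest of the bench:** the bystanders looked unmoved in the last full top and side views. The highest wrist force I saw was about 20 N, while seating the hood.

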